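# Open a covered compartment of the parts tray

## Task

The small-parts tray has four compartments and three sliding covers, and I need the compartment under the bar-handled cover. Slide the cover with the round knob into the open space, then slide the bar-handled cover into the place the round one has left. Slide them flat in the tray without lifting them, push each fully into its place, and leave the cover with the square knob where it is.

Things in the scene. Friction and masses are not known exactly. Their poses are not given: they have to be found in the camera images.
- tray: Fixed wooden tray 200 x 200 mm; origin: centre of underside, on the bench, z up. Four places at x, y = +-46 mm, open to each other; covers lie on ledges 28 mm up, inside a rim 184 mm square, 9 mm high. At the start (-46, -46) is open, the bar-handled cover is at (+46, +46), the round- and square-knobbed ones are at (+46, -46) and (-46, +46), either way round. Each place has a 60 mm square well.
- round_cover: Plywood cover with a round dark steel knob. 84 x 84 x 10 mm, slides freely on the ledges, no catches. The knob is an upright cylinder of 26 mm diameter on the plate's centre, from 10 to 50 mm above the origin. Origin: centre of the plate's underside; z up, x and y along its edges, parallel to the tray's.
- bar_cover: Plywood cover with a bar handle. 84 x 84 x 10 mm, slides freely on the ledges, no catches. The handle is an upright dark steel bar on the plate's centre, 44 mm long along the cover's x, 16 mm wide along y, from 10 to 50 mm above the origin. Origin: centre of the plate's underside; z up, x and y along its edges, parallel to the tray's.
- square_cover: Plywood cover with a square dark steel knob, to be left alone. 84 x 84 x 10 mm, slides freely on the ledges, no catches. The knob is a 26 x 26 mm upright post on the plate's centre, from 10 to 50 mm above the origin. Origin: centre of the plate's underside; z up, x and y along its edges, parallel to the tray's.

How it is judged:
By the outcome, as a careful person would: the job done as asked, in the order asked, and still so for the second after the job is handed in, with the robot touching nothing.
It also fails if it takes over 35 s, if anything falls off the work surface, if the arm or the gripper's body presses on something with over 40 N, if the wrist force passes 120 N, or if a joint passes its speed limit or range.

## Robot

A 6-joint arm with a two-finger parallel gripper is mounted at the origin on a cart in front of the work surface, level with it; the furniture and walls round the work are solid. World frame = base frame: x ahead of the robot, y to its left, z up, the work surface at z = 0. Lengths are in mm, angles in rad, forces in N, time in s.
With the tool pointing down it reaches from about 350 to 875 mm from the base axis. Payload 4.2 kg.
Tool frame: the origin (TCP) lies between the finger pads; the fingertips stand 14 mm ahead of it and the grasp point (between the pads) lies 5 mm behind it; z points along the fingers, y is the line along which they close (so a half turn about z gives the same grasp; the last joint's range is limited). The gripper opens to 85 mm and grips with 20 to 120 N. Pads are 22 mm wide; open, the fingers measure 114 mm over their backs; the gripper's body (76 mm by 85 mm) begins 54 mm behind the grasp point. The pads swing forward as they close: fully open they stand 13 mm farther back than shut.
Start: joints at [1.597, 0.385, 0.008, 0, -1.194, -0.259], TCP at [144.158, 608.126, 245.312] pointing down, gripper open.
Joint ranges: [-3.14, 3.14], [-1.21, 2.06], [-1.07, 1.41], [-3.16, 2.05], [-2.99, -0.16], [-3.1, 3.1]. Speed limits (rad/s): [2.79, 2.79, 3.14, 3.14, 3.14, 3.14].

## Interface

Orientations are given as a unit quaternion [x, y, z, w].
In Python, from bench import * gives the robot as it stands.
- The arm moves only by the tool carry_out, never from a script. Its argument "motion" is a list of rows, each a list of 7 numbers: the turn, a rotation vector about the tool's x, y, z in rad, then the shift along the tool's x, y, z in mm, then the opening, from -1 (shut) to 1 (fully open), so that 0 is half open. A call has 1 to 5 rows; each row is the pose to reach, as a shift and turn from the pose commanded when the call began, along the tool's axes at that moment; what a row does not reach only later rows make up. A row lasts 1/8 s, in which the tool goes at most 62.5 mm and 10.7 degrees, less where a joint would pass 70% of its speed; a pose out of reach is approached as far as the arm can. A call with a gripper value outside its range is refused whole. The fingers move at their own pace and stop on an object; the grip force is fixed at half the most. Time passes only in rows, so rows that repeat a pose let the fingers close. It gives the time, the measured TCP pose, the force, the opening and the grip force at its end, in the units of the state.
- read_state(): the state, without advancing time (a new reading comes with each control period).
- get_image(name): name is "scene" or "top"; returns a dict with "color" (400x640x3 uint8, blue, green, red), "mtx" (3x3 intrinsics, pixels), "position" and "orientation" of the camera in the world. Camera axes: x right, y down, z forward; pixel columns grow to the right and rows downward; lengths in mm; the calibration is good to about 2 mm. A picture is of the moment at which its call begins. There is no depth.
- job_done(): hands the job in; it is judged then, once.
The state is a dict: "clock": time; "joints": joint angles; "joint_vel": joint speeds; "joint_efforts": joint torques, N m; "position": TCP position; "ee_rot": TCP orientation; "contact_force": force on the tool from outside, world axes, zero at the start; "wrist_torque": the same for the moment, N m; "gripper_width": finger opening in mm; "grasp_force": force on a finger pad.
Only numpy, scipy, OpenCV 4.12 (cv2) and the standard library are available. Lean on these libraries where they do the work, as an engineer would, in place of code of your own. Each camera call takes 0.05 s, during which the arm holds its last target. There are 200 camera calls.

## Working session

There is one attempt and no reset: what is moved stays moved. The work goes in short steps, Python scripts to look and compute and a tool call to move; the robot and the scene stay as the last step left them, time stands still between calls to the robot, and variables do not carry over. Pictures are saved under pics/ and viewed, at most 10 in all, crops included, and the job is handed in when it is done.

Besides the shell and the picture viewer there is one more tool, called after "Call:" as name([rows], argument=value, ...), one row to a line, values as JSON. carry_out: Moves the arm, as the interface text tells. Its arguments: {"type":"object","properties":{"motion":{"type":"array"}},"required":["motion"]}

```bash
mkdir -p pics; ls
python3 - <<'E'
from bench import *
import cv2
for n in("scene","top"):
    g=get_image(n); cv2.imwrite(f"pics/{n}0.png",g["color"]); print(n,g["mtx"],g["position"],g["orientation"])
s=read_state(); print(s["position"],s["ee_rot"],s["gripper_width"],s["clock"])
E
```

```text
pics
scene [[476.71942577   0.         317.42979828]
 [  0.         476.71942577 197.33154095]
 [  0.           0.           1.        ]] [134.69925474 243.52217216 632.55331247] [-0.33439776  0.8599192  -0.36171538  0.13371275]
top [[457.36103649   0.         323.08140104]
 [  0.         457.36103649 193.82073028]
 [  0.           0.           1.        ]] [ 446.36210443 -245.3649356   911.16379237] [ 0.71255076 -0.6991539   0.03962267 -0.04341992]
[144.03327635 607.66956602 244.33503668] [ 9.93225400e-01 -1.16199621e-01 -5.55346439e-05  9.74139436e-04] 85.3888692877054 0.1
```

View pics/scene0.png

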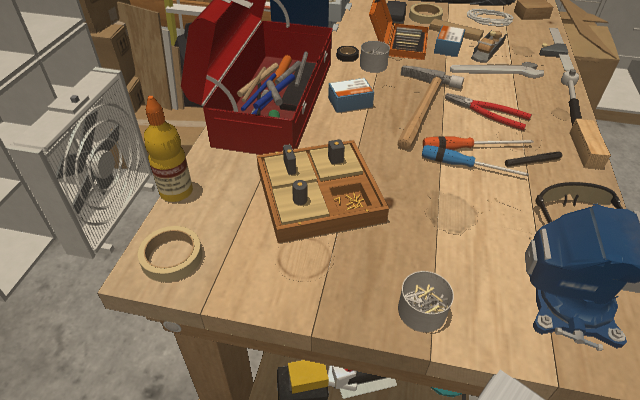

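View pics/top0.png

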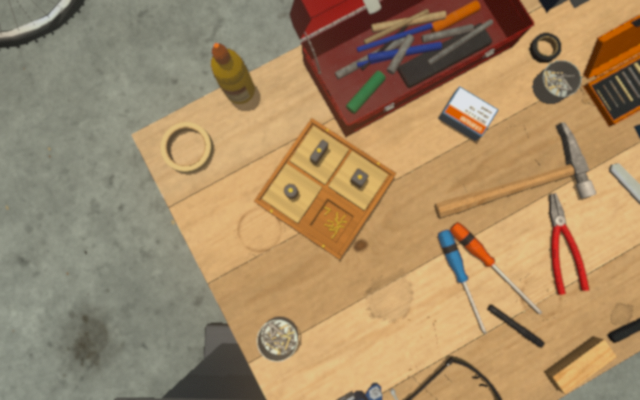

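The top view shows the round knob at about (291,191), the bar at (319,152), the square knob at (359,179) and the open place at (333,217). The tray's corners are near (313,120), (395,176), (341,259) and (256,201). The scene view shows the same layout.

```bash
cat > h.py <<'E'
import numpy as np, cv2
from bench import *
from scipy.spatial.transform import Rotation as R
def ray(g,uv,z):
    d=R.from_quat(g["orientation"]).as_matrix()@np.linalg.inv(g["mtx"])@np.r_[uv,1]
    p=np.array(g["position"]); return p+d*(z-p[2])/d[2]
def proj(g,P):
    q=g["mtx"]@R.from_quat(g["orientation"]).as_matrix().T@(np.array(P)-g["position"]); return q[:2]/q[2]
def dark(g,box,t=95):
    x0,y0,x1,y1=box; c=g["color"][y0:y1,x0:x1]
    m=(c.max(2)<t).astype(np.uint8)
    n,l,s,ce=cv2.connectedComponentsWithStats(m)
    return [(ce[i]+[x0,y0],s[i,4]) for i in range(1,n) if s[i,4]>25]
E
python3 - <<'E'
from h import *
g=get_image("top")
co=[ray(g,p,37)[:2] for p in [(313,120),(395,176),(341,259),(256,201)]]
print(np.round(co),np.round(np.mean(co,0),1))
for i in range(4): d=co[(i+1)%4]-co[i]; print(np.hypot(*d),np.degrees(np.arctan2(d[1],d[0])))
for c,a in dark(g,(256,125,395,255)): print("top",c,a,ray(g,c,62))
s=get_image("scene")
for c,a in dark(s,(260,135,385,225)): print("sc",c,a,ray(s,c,55))
cv2.imwrite("pics/c1.png",np.hstack([cv2.resize(g["color"][110:265,250:400],None,fx=2.6,fy=2.6),cv2.resize(s["color"][130:240,250:395],(390,403))]))
E
```

```text
[[ 695. -217.]
 [ 587. -378.]
 [ 426. -276.]
 [ 533. -111.]] [ 560.2 -245.5]
193.85569252710343 -123.92503889738246
190.4252942929048 147.61974561340378
196.74735848267213 56.97113112786717
193.44658054695643 -33.25388717046846
top [349.312 128.272] 125 [ 672.96438252 -287.28077294   62.        ]
top [319.46774194 156.43548387] 62 [ 617.48814844 -231.64247944   62.        ]
top [356.27777778 183.83333333] 36 [ 566.5662834  -301.66164724   62.        ]
sc [281.3853211  148.07110092] 872 [ 663.99018521 -247.02811408   55.        ]
sc [335.72485207 152.0147929 ] 338 [ 579.76862238 -309.36544637   55.        ]
sc [366.73394495 175.32110092] 109 [ 495.29883944 -297.25527501   55.        ]
sc [266.66055046 198.00917431] 109 [ 585.42578805 -133.7166726    55.        ]
sc [299.65916399 192.71061093] 311 [ 552.96019516 -181.78112975   55.        ]
sc [350.61774744 190.76109215] 293 [ 491.04433297 -246.05663893   55.        ]
sc [356.80929487 219.24038462] 624 [ 440.44707736 -200.49809851   55.        ]
```

View pics/c1.png

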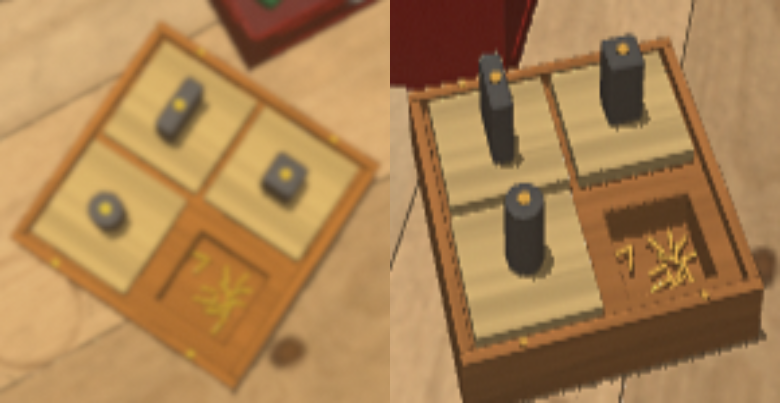

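The crop shows a brass dot on each knob top, so I can triangulate them. The bar's length points along the bar-to-round direction.

```bash
cat >> h.py <<'E'
def tri(g,a,s,b):
    A=[]
    for c,uv in((g,a),(s,b)):
        M=c["mtx"]@R.from_quat(c["orientation"]).as_matrix().T
        P=np.c_[M,-M@c["position"]]; A.append(P)
    X=cv2.triangulatePoints(A[0],A[1],np.float64(a).reshape(2,1),np.float64(b).reshape(2,1)).ravel(); return X[:3]/X[3]
E
python3 - <<'E'
from h import *
g=get_image("top");s=get_image("scene")
K={}
for n,a,b in[("round",(290.4,190.4),(299.4,184)),("bar",(319.2,150),(289.4,150.7)),("sq",(360,176.9),(336.6,143.1))]:
    K[n]=tri(g,a,s,b); print(n,K[n].round(1),ray(g,a,78).round(1),ray(s,b,78).round(1))
r,b,q=[(ray(g,a,78)+ray(s,c,78))[:2]/2 for a,c in [((290.4,190.4),(299.4,184)),((319.2,150),(289.4,150.7)),((360,176.9),(336.6,143.1))]]
op=r+q-b; print("open",op,"centre",(r+q)/2, np.linalg.norm(r-b),np.linalg.norm(q-b))
ang=lambda d:np.degrees(np.arctan2(d[1],d[0]))
print("round->bar",ang(b-r),"round->open",ang(op-r), ang(q-b))
st=read_state(); T=R.from_quat(st["ee_rot"]).as_matrix(); print(T.round(3), "yaw of tool y",ang(T[:2,1]))
print("to round, tool axes", T.T@(np.r_[r,160]-st["position"]), st["joints"])
E
```

```text
round [ 550.2 -179.5   78.9] [ 549.9 -179.8   78. ] [ 551.4 -179.9   78. ]
bar [ 626.1 -231.3   78.9] [ 626.4 -231.2   78. ] [ 626.7 -232.1   78. ]
sq [ 577.1 -307.3   79.2] [ 577.3 -307.3   78. ] [ 578.  -308.4   78. ]
open [ 501.71590491 -256.10647051] centre [ 564.13647654 -243.87480219] 91.90410147178758 90.56839876724119
round->bar -34.282474798315015 round->open -122.68104480129223 -122.68104480129216
[[ 0.973 -0.231 -0.   ]
 [-0.231 -0.973 -0.001]
 [ 0.     0.001 -1.   ]] yaw of tool y -103.34097860083209
to round, tool axes [577.33498107 672.70962998  85.46638508] [ 1.59662999e+00  3.85021998e-01  7.47818430e-03 -1.64537325e-04
 -1.19400148e+00 -2.58617051e-01]
```

Call:
carry_out([
  [0,0,0.07,38,45,0,1],
  [0,0,0.14,76,90,0,1],
  [0,0,0.21,114,135,0,1],
  [0,0,0.28,152,180,0,1],
  [0,0,0.351,190,225,0,1],
])

```text
clock: 0.92
position: [277.6, 343.6, 245.6]
ee_rot: [0.957, -0.289, 0.0, -0.0]
contact_force: [0.5, 0.5, 0.8]
gripper_width: 85.4
grasp_force: 0.0
```

```bash
cat >> h.py <<'E'
RD=np.array([550.5,-179.8]);BR=np.array([626.4,-231.6]);SQ=np.array([577.5,-307.8]);OP=np.array([501.7,-256.1])
def go(xy,z,yaw=-33.4):
    st=read_state(); r=R.from_quat(st["ee_rot"]);T=r.as_matrix()
    D=R.from_euler("xz",[180,yaw],degrees=True); 
    D=R.from_euler("z",yaw,degrees=True)*R.from_euler("x",180,degrees=True)
    print("t",st["clock"],"pos",np.round(st["position"],1),"turn",(r.inv()*D).as_rotvec().round(3),"shift",(T.T@(np.r_[xy,z]-st["position"])).round(1),"F",np.round(st["contact_force"],1),"w",round(st["gripper_width"],1),round(st["grasp_force"],1),"q",np.round(st["joints"],2))
E
python3 - <<'E'
from h import *
go(RD,200)
E
```

```text
t 0.925 pos [277.6 343.6 245.6] turn [-0.001  0.    -0.003] shift [516.7 285.4  45.3] F [0.5 0.5 0.8] w 85.4 0.0 q [ 1.26  0.07 -0.41  0.   -1.09 -0.28]
```

Call:
carry_out([
  [0,0,0,52,29,0,1],
  [0,0,0,103,57,0,1],
  [0,0,0,155,86,0,1],
  [0,0,0,207,114,0,1],
  [0,0,0,258,143,0,1],
])

```text
clock: 1.55
position: [414.2, 82.1, 245.8]
ee_rot: [0.958, -0.288, 0.001, -0.001]
contact_force: [0.4, 0.4, -0.4]
gripper_width: 85.5
grasp_force: 0.0
```

Call:
carry_out([
  [0,0,0,52,28,0,1],
  [0,0,0,103,57,0,1],
  [0,0,0,155,85,5,1],
  [0,0,0,207,114,20,1],
  [0,0,0,255,140,40,1],
])

```text
clock: 2.17
position: [550.3, -175.7, 205.4]
ee_rot: [0.958, -0.288, 0.001, -0.0]
contact_force: [0.3, -0.0, 0.3]
gripper_width: 85.2
grasp_force: 0.0
```

Run:
```python
from h import *
go(RD,58)
g=get_image("top");s=get_image("scene")
cv2.imwrite("pics/c2.png",np.hstack([cv2.resize(g["color"][90:265,240:400],(400,438)),cv2.resize(s["color"][70:245,240:400],(400,438))]))
```

```text
t 2.175 pos [ 550.3 -175.7  205.4] turn [-0.001 -0.002 -0.001] shift [  2.2   3.5 147.4] F [ 0.3 -0.   0.3] w 85.2 0.0 q [-0.03  0.34 -0.17  0.   -1.06  1.02]
```

View pics/c2.png

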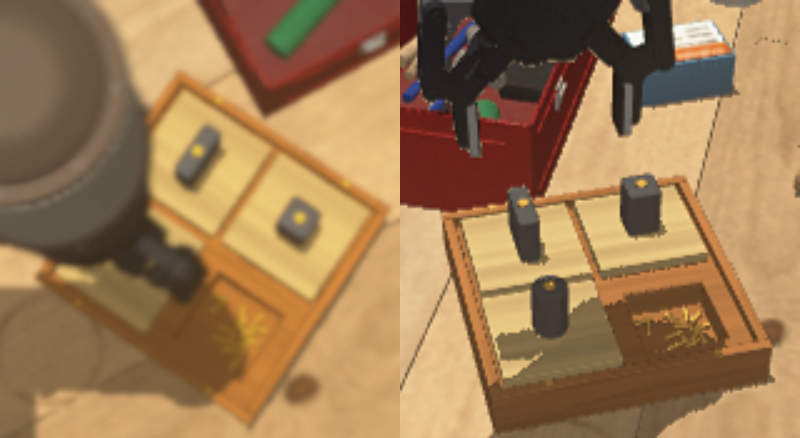

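The gripper stands above the round knob with its fingers straddling it along the slide direction. The near corner of the toolbox is at about top (347,136) and scene (296,121). I'll descend now.

Call:
carry_out([
  [0,0,0,1,2,40,1],
  [0,0,0,2,3.5,80,1],
  [0,0,0,2,3.5,115,1],
  [0,0,0,2,3.5,135,1],
  [0,0,0,2,3.5,146,1],
])

```text
clock: 2.9
position: [548.5, -177.1, 58.5]
ee_rot: [0.958, -0.288, -0.001, 0.0]
contact_force: [0.2, 0.2, -0.3]
gripper_width: 85.6
grasp_force: 0.0
```

Call:
carry_out([
  [0,0,0,0,0,0,-0.1],
  [0,0,0,0,0,0,-0.3],
  [0,0,0,0,0,0,-0.6],
  [0,0,0,0,0,0,-1],
  [0,0,0,0,0,0,-1],
])

```text
clock: 3.52
position: [549.7, -177.6, 60.5]
ee_rot: [0.958, -0.288, 0.001, -0.0]
contact_force: [-1.0, 2.5, 6.3]
gripper_width: 24.7
grasp_force: 58.9
```

Run:
```python
from h import *
go(OP,58)
g=get_image("top");s=get_image("scene")
print(tri(g,(347,136),s,(296,121)))
```

```text
t 3.525 pos [ 549.7 -177.6   60.5] turn [-0.001 -0.002 -0.   ] shift [ 3.2 92.   2.4] F [-1.   2.5  6.3] w 24.7 58.9 q [-0.03  0.5  -0.33  0.   -0.74  1.02]
[ 649.4972787  -278.80171918  107.95444158]
```

Call:
carry_out([
  [0,0,0,0,6,0,-1],
  [0,0,0,0,16,0,-1],
  [0,0,0,0,28,0,-1],
  [0,0,0,0,40,0,-1],
  [0,0,0,0,50,0,-1],
])

```text
clock: 4.25
position: [523.0, -219.6, 60.5]
ee_rot: [0.958, -0.288, 0.002, -0.0]
contact_force: [2.3, 1.5, 3.9]
gripper_width: 24.5
grasp_force: 59.1
```

Run:
```python
from h import *
go(OP,58)
```

```text
t 4.25 pos [ 523.  -219.6   60.5] turn [-0.002 -0.004 -0.   ] shift [ 2.3 42.2  2.4] F [2.3 1.5 3.9] w 24.5 59.1 q [-0.11  0.49 -0.36  0.   -0.72  1.1 ]
```

Call:
carry_out([
  [0,0,0,0,12,0,-1],
  [0,0,0,0,24,0,-1],
  [0,0,0,0,35,0,-1],
  [0,0,0,0,42,0,-1],
  [0,0,0,0,42,0,-1],
])

```text
clock: 4.88
position: [499.3, -255.3, 60.5]
ee_rot: [0.958, -0.288, 0.002, 0.0]
contact_force: [1.8, 0.2, 5.7]
gripper_width: 25.0
grasp_force: 59.6
```

Run:
```python
from h import *
go(OP,58)
s=get_image("scene");g=get_image("top")
cv2.imwrite("pics/c3.png",np.hstack([cv2.resize(g["color"][90:265,240:400],(400,438)),cv2.resize(s["color"][70:245,240:400],(400,438))]))
```

```text
t 4.875 pos [ 499.3 -255.3   60.5] turn [-0.001 -0.004 -0.001] shift [ 2.4 -0.6  2.5] F [1.8 0.2 5.7] w 25.0 59.6 q [-0.18  0.48 -0.38  0.   -0.71  1.17]
```

View pics/c3.png

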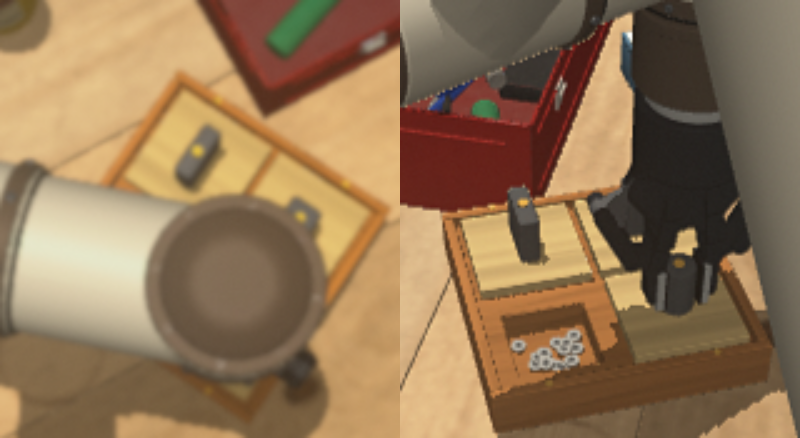

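The round cover is in the open place, with its knob between the fingers at scene crop (680,264), and the nut compartment is uncovered. I'll release it and rise.

Call:
carry_out([
  [0,0,0,0,0,0,0],
  [0,0,0,0,0,0,0.3],
  [0,0,0,0,0,-2,0.3],
  [0,0,0,0,0,-30,0.3],
  [0,0,0,0,0,-70,0.3],
])

```text
clock: 5.6
position: [497.1, -254.1, 128.7]
ee_rot: [0.958, -0.288, -0.002, 0.0]
contact_force: [0.6, -0.7, -0.2]
gripper_width: 55.3
grasp_force: 0.0
```

Run:
```python
from h import *
go(BR,180)
```

```text
t 5.6 pos [ 497.1 -254.1  128.7] turn [ 0.001  0.004 -0.001] shift [ 95.3 -90.  -51.8] F [ 0.6 -0.7 -0.2] w 55.3 0.0 q [-0.18  0.39 -0.31 -0.   -0.88  1.17]
```

Call:
carry_out([
  [0,0,0,0,0,-50,0.3],
  [0,0,0,30,-30,-55,0.3],
  [0,0,0,60,-60,-55,0.3],
  [0,0,0,85,-85,-55,0.3],
  [0,0,0,89,-90,-55,0.3],
])

```text
clock: 6.22
position: [623.4, -227.6, 183.2]
ee_rot: [0.958, -0.287, -0.001, 0.0]
contact_force: [0.4, 0.0, -0.5]
gripper_width: 55.4
grasp_force: 0.0
```

Run:
```python
from h import *
go(BR,64)
s=get_image("scene");g=get_image("top")
cv2.imwrite("pics/c4.png",np.hstack([cv2.resize(g["color"][90:265,240:400],(400,438)),cv2.resize(s["color"][70:245,240:400],(400,438))]))
```

```text
t 6.225 pos [ 623.4 -227.6  183.2] turn [0.    0.001 0.   ] shift [  4.8   1.7 119.2] F [ 0.4  0.  -0.5] w 55.4 0.0 q [-0.11  0.49  0.03 -0.   -1.1   1.1 ]
```

View pics/c4.png

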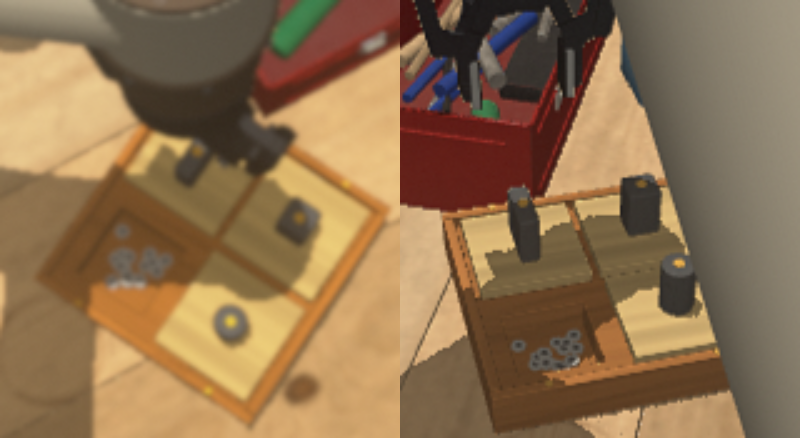

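The round cover sits in its place with its knob at top px about (332,219), and the bar is directly under the fingers. I'll descend and grip it.

Call:
carry_out([
  [0,0,0,0,2,35,0.3],
  [0,0,0,0,2,70,0.3],
  [0,0,0,0,2,98,0.3],
  [0,0,0,0,2,112,0.3],
  [0,0,0,0,2,118,0.3],
])

```text
clock: 6.95
position: [620.4, -230.2, 66.2]
ee_rot: [0.958, -0.288, -0.0, 0.0]
contact_force: [-0.4, -0.7, -0.1]
gripper_width: 55.4
grasp_force: 0.0
```

Call:
carry_out([
  [0,0,0,0,0,0,-0.2],
  [0,0,0,0,0,0,-0.5],
  [0,0,0,0,0,0,-1],
  [0,0,0,0,0,0,-1],
  [0,0,0,0,0,0,-1],
])

```text
clock: 7.58
position: [622.0, -230.0, 67.9]
ee_rot: [0.958, -0.287, 0.001, -0.0]
contact_force: [0.7, 1.7, 6.1]
gripper_width: 15.1
grasp_force: 61.3
```

Run:
```python
from h import *
go(RD,64)
g=get_image("top"); print(ray(g,(332.4,219.2),78))
```

```text
t 7.575 pos [ 622.  -230.    67.9] turn [-0.001 -0.003 -0.   ] shift [-87.3  -2.5   3.7] F [0.7 1.7 6.1] w 15.1 61.3 q [-0.11  0.61 -0.1   0.   -0.86  1.1 ]
[ 498.429999   -257.80768726   78.        ]
```

Call:
carry_out([
  [0,0,0,-6,0,0,-1],
  [0,0,0,-16,0,0,-1],
  [0,0,0,-28,0,0,-1],
  [0,0,0,-40,0,0,-1],
  [0,0,0,-50,0,0,-1],
])

```text
clock: 8.25
position: [580.8, -202.7, 67.9]
ee_rot: [0.958, -0.287, 0.003, 0.0]
contact_force: [3.6, -1.2, 5.5]
gripper_width: 14.7
grasp_force: 61.3
```

Call:
carry_out([
  [0,0,0,-12,0,0,-1],
  [0,0,0,-24,0,0,-1],
  [0,0,0,-35,0,0,-1],
  [0,0,0,-42,0,0,-1],
  [0,0,0,-42,0,0,-1],
])

```text
clock: 8.88
position: [545.2, -179.0, 67.9]
ee_rot: [0.958, -0.287, 0.002, -0.0]
contact_force: [1.7, 0.8, 7.9]
gripper_width: 14.5
grasp_force: 61.6
```

Run:
```python
from h import *
go(RD,64)
s=get_image("scene");g=get_image("top")
cv2.imwrite("pics/c5.png",np.hstack([cv2.resize(g["color"][90:265,240:400],(400,438)),cv2.resize(s["color"][70:245,240:400],(400,438))]))
```

```text
t 8.875 pos [ 545.2 -179.    67.9] turn [-0.001 -0.004  0.   ] shift [ 4.9 -2.3  3.9] F [1.7 0.8 7.9] w 14.5 61.6 q [-0.03  0.48 -0.34  0.   -0.74  1.02]
```

View pics/c5.png

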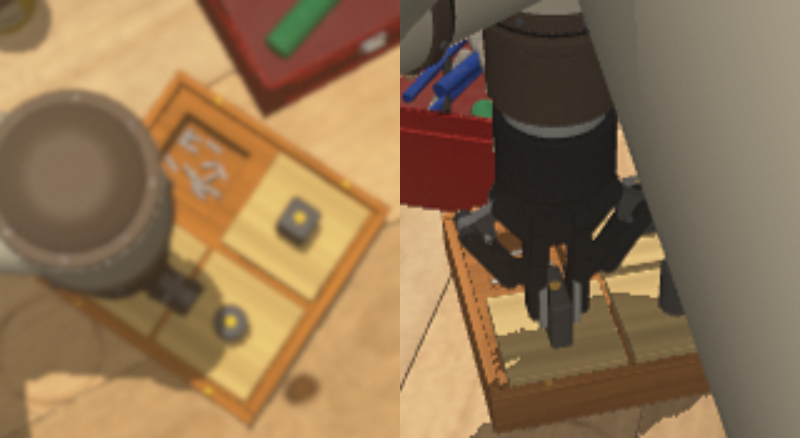

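The bar cover is in the round cover's old place and its compartment is open. I'll release, rise and clear the view.

Call:
carry_out([
  [0,0,0,0,0,0,-0.2],
  [0,0,0,0,0,0,0.2],
  [0,0,0,0,0,-2,0.2],
  [0,0,0,0,0,-30,0.2],
  [0,0,0,0,0,-80,0.2],
])

```text
clock: 9.6
position: [542.4, -179.0, 144.9]
ee_rot: [0.958, -0.288, -0.003, 0.001]
contact_force: [0.9, 0.3, 0.3]
gripper_width: 51.3
grasp_force: 0.0
```

Call:
carry_out([
  [0,0,0,0,0,-50,0.2],
  [0,0,0,-40,-20,-90,0.2],
  [0,0,0,-90,-50,-100,0.2],
  [0,0,0,-140,-80,-100,0.2],
  [0,0,0,-190,-110,-100,0.2],
])

```text
clock: 10.22
position: [445.0, 18.5, 246.4]
ee_rot: [0.958, -0.288, 0.0, -0.0]
contact_force: [1.5, 0.2, 0.3]
gripper_width: 51.2
grasp_force: 0.0
```

Run:
```python
from h import *
go(RD,64)
s=get_image("scene");g=get_image("top")
for n,c in(("top",g),("scene",s)):
    for p in (RD,OP,SQ): print(n,proj(c,np.r_[p,78]))
    hsv=cv2.cvtColor(c["color"],cv2.COLOR_BGR2HSV); m=cv2.inRange(hsv,(18,150,150),(32,255,255))
    k,l,st,ce=cv2.connectedComponentsWithStats(m)
    print([(ce[i].round(1).tolist(),ray(c,ce[i],78)[:2].round(1).tolist()) for i in range(1,k) if st[i,4]>=3 and 250<ce[i][0]<400 and 120<ce[i][1]<260])
cv2.imwrite("pics/c6.png",np.hstack([cv2.resize(g["color"][90:265,240:400],(400,438)),cv2.resize(s["color"][70:245,240:400],(400,438))]))
```

```text
t 10.225 pos [445.   18.5 246.4] turn [-0.     0.    -0.002] shift [197.4 107.2 182.3] F [1.5 0.2 0.3] w 51.2 0.0 q [ 0.41  0.07 -0.4  -0.   -1.09  0.58]
top [290.40832408 190.06133529]
top [331.49357621 217.38963681]
top [360.26441895 176.80837662]
[([326.9, 129.7], [665.3, -244.7]), ([378.0, 163.0], [603.9, -340.3]), ([359.5, 176.5], [578.0, -306.4]), ([291.4, 191.5], [547.8, -181.6]), ([270.7, 210.7], [511.8, -144.8]), ([331.8, 218.0], [500.6, -256.7]), ([322.9, 245.7], [450.2, -241.5])]
scene [299.7066843  184.28069046]
scene [350.34933497 175.39928294]
scene [336.5778423  143.36387734]
[([336.5, 143.0], [578.3, -308.5]), ([276.7, 152.7], [639.7, -212.2]), ([351.3, 174.9], [501.3, -258.3]), ([301.5, 183.8], [549.1, -182.7]), ([366.3, 209.7], [430.2, -209.7]), ([299.0, 222.5], [490.6, -115.5])]
```

View pics/c6.png

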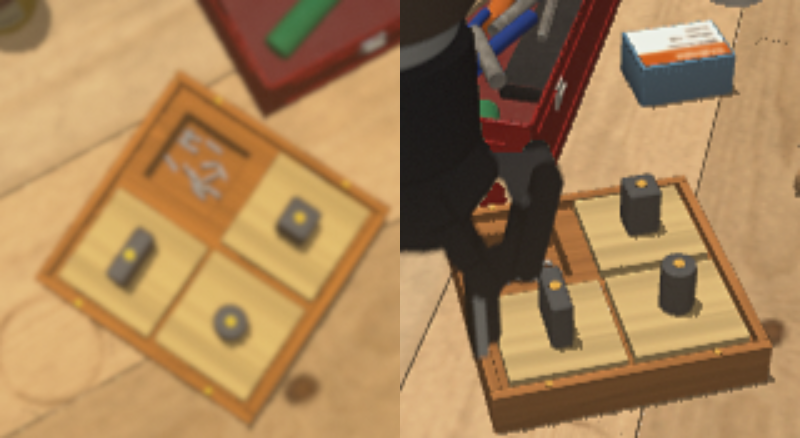

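Run:
```python
from h import *
g=get_image("top")
d=np.array([ray(g,p,37)[:2] for p in [(326.9,129.7),(378,163),(322.9,245.7),(270.7,210.7)]])
print(d.round(1),d.mean(0)); 
for i in range(4): e=d[(i+1)%4]-d[i]; print(np.hypot(*e).round(1),np.degrees(np.arctan2(e[1],e[0])).round(2))
a=np.radians(-33.4);X=np.array([np.cos(a),np.sin(a)]);Y=np.array([-np.sin(a),np.cos(a)])
for p in [(359.5,176.5),(331.8,218),(291.4,191.5)]:
    q=ray(g,p,78)[:2]-d.mean(0); print(q@X,q@Y)
```

```text
[[ 676.  -244.7]
 [ 611.7 -345. ]
 [ 450.3 -241.2]
 [ 515.  -139.9]] [ 563.2525218  -242.70154998]
119.1 -122.67
191.8 147.26
120.3 57.43
192.1 -33.08
47.40994697633479 -45.022940342315096
-44.614207569065975 -46.15827719209747
-46.42309561077853 42.465293967260614
```

The bar cover is about 3 mm short of its nominal place, off-centre toward the round one. There is plenty of time, so I'll regrip it and centre it.

Run:
```python
from h import *
go([544,-180],160)
```

```text
t 10.375 pos [445.1  19.1 246.6] turn [-0.     0.     0.004] shift [191.8 112.6  86.5] F [-0.5  0.5  0.2] w 51.2 0.0 q [ 0.41  0.07 -0.4  -0.   -1.09  0.58]
```

Call:
carry_out([
  [0,0,0,50,27,0,0.2],
  [0,0,0,98,54,0,0.2],
  [0,0,0,145,80,10,0.2],
  [0,0,0,180,100,40,0.2],
  [0,0,0,190,110,80,0.2],
])

```text
clock: 11.0
position: [545.4, -182.8, 165.2]
ee_rot: [0.957, -0.29, 0.001, 0.0]
contact_force: [-0.5, 0.6, 0.6]
gripper_width: 51.1
grasp_force: 0.0
```

Run:
```python
from h import *
go([544,-180],66)
```

```text
t 11.0 pos [ 545.4 -182.8  165.2] turn [-0.    -0.002 -0.005] shift [-2.9 -1.5 99.2] F [-0.5  0.6  0.6] w 51.1 0.0 q [-0.04  0.37 -0.23  0.   -0.97  1.02]
```

Call:
carry_out([
  [0,0,0,-3,-1.5,40,0.2],
  [0,0,0,-3,-1.5,75,0.2],
  [0,0,0,-3,-1.5,92,0.2],
  [0,0,0,-3,-1.5,98,0.2],
  [0,0,0,-3,-1.5,98,-0.2],
])

```text
clock: 11.62
position: [542.5, -177.1, 68.1]
ee_rot: [0.958, -0.288, -0.0, 0.0]
contact_force: [-0.1, -0.4, 1.0]
gripper_width: 34.9
grasp_force: 0.0
```

Call:
carry_out([
  [0,0,0,0,0,0,-0.6],
  [0,0,0,0,0,0,-1],
  [0,0,0,0,0,0,-1],
  [0,0,0,0,0,0,-1],
  [0,0,0,0,0,0,-1],
])

```text
clock: 12.25
position: [543.2, -176.5, 69.5]
ee_rot: [0.958, -0.288, 0.001, 0.0]
contact_force: [-1.6, -1.0, 4.6]
gripper_width: 15.0
grasp_force: 62.3
```

Run:
```python
from h import *
go([545.2,-179],68)
```

```text
t 12.25 pos [ 543.2 -176.5   69.5] turn [-0.001 -0.002 -0.   ] shift [3.  1.  1.5] F [-1.6 -1.   4.6] w 15.0 62.3 q [-0.03  0.48 -0.34  0.   -0.75  1.02]
```

Call:
carry_out([
  [0,0,0,0,-1,0,-1],
  [0,0,0,0,-2,0,-1],
  [0,0,0,0,-2,0,-0.2],
  [0,0,0,0,-2,0,0.2],
  [0,0,0,0,-2,0,0.2],
])

```text
clock: 12.88
position: [543.5, -174.4, 67.9]
ee_rot: [0.958, -0.288, -0.0, -0.0]
contact_force: [-0.2, 0.8, 0.5]
gripper_width: 51.8
grasp_force: 0.0
```

Call:
carry_out([
  [0,0,0,0,0,-30,0.2],
  [0,0,0,0,0,-85,0.2],
  [0,0,0,0,0,-130,0.2],
  [0,0,0,-40,-20,-160,0.2],
  [0,0,0,-90,-50,-170,0.2],
])

```text
clock: 13.5
position: [496.7, -82.8, 240.2]
ee_rot: [0.957, -0.289, 0.002, -0.001]
contact_force: [1.0, 1.1, -0.3]
gripper_width: 51.1
grasp_force: 0.0
```

Call:
carry_out([
  [0,0,0,-50,-30,0,0.2],
  [0,0,0,-100,-60,0,0.2],
  [0,0,0,-120,-70,0,0.2],
  [0,0,0,-120,-70,0,0.2],
])

```text
clock: 14.0
position: [433.9, 42.4, 238.5]
ee_rot: [0.958, -0.286, 0.0, -0.0]
contact_force: [0.6, -0.8, 0.0]
gripper_width: 51.4
grasp_force: 0.0
```

Run:
```python
from h import *
g=get_image("top"); a=np.radians(-33.1);X=np.array([np.cos(a),np.sin(a)]);Y=np.array([-np.sin(a),np.cos(a)])
m=cv2.inRange(cv2.cvtColor(g["color"],cv2.COLOR_BGR2HSV),(18,150,150),(32,255,255))
k,l,st,ce=cv2.connectedComponentsWithStats(m)
for i in range(1,k):
    if st[i,4]>=3 and 280<ce[i][0]<370 and 170<ce[i][1]<230:
        q=ray(g,ce[i],78)[:2]-[563.25,-242.7]; print(ce[i].round(1),q@X,q@Y)
cv2.imwrite("pics/c7.png",cv2.resize(g["color"][90:265,240:400],(500,547)))
go(RD,60)
```

```text
[359.5 176.5] 47.17651760846656 -45.27048123033432
[290. 191.] -46.88066464755942 45.36165597376281
[331.8 218. ] -44.85232007527487 -45.92396737238341
t 14.05 pos [434.4  41.7 238.5] turn [-0.    -0.     0.001] shift [218.7 121.3 178.5] F [-0.  -0.4  0.7] w 51.2 0.0 q [ 0.47  0.06 -0.44  0.   -1.07  0.52]
```

View pics/c7.png

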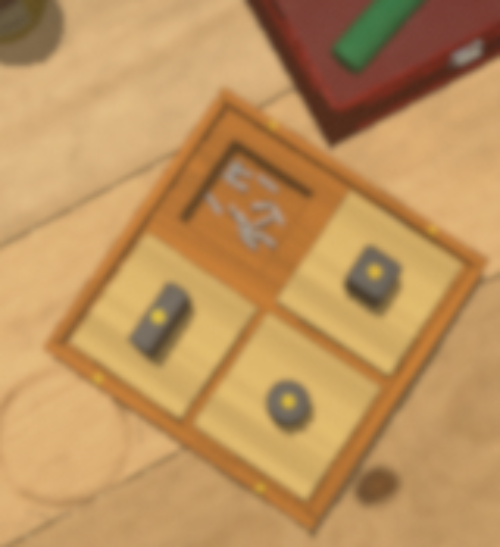

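All three covers are within about 1 mm of their places: bar at crop (158,316), round at (288,402) and the square one unmoved at (375,272). The target compartment is open.

```bash
python3 -c "
from bench import *
print(job_done())"
```

```text
the job is handed in; nothing more can be done
None
```

The round-knob cover is now in the space that was open and the bar-handled cover is in the round one's old place. The square-knob cover was not touched, the compartment you need is uncovered, and the job was handed in at about 14 s.

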